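Shut and lock the plate chamber

TASK

Close the plate chamber for its run: push its sliding top panel fully shut against the end stop, then set a fingertip in the slot of the round fastener on the panel and turn it clockwise (seen from above) as far as it goes, until the slot points at the two raised index bars and the panel is locked. Nothing needs gripping, all is done by pushing: do not shove or lift the chamber, and leave the brown bottle standing on it, the petri dish beside it and the roll of tape undisturbed.

Things in the scene. Friction and masses are not known exactly. Their poses are not given: they have to be found in the camera images.
- housing: low white plate chamber, a loose box of about 4 kg, 200 (x) x 300 (y) x 60 mm high on rubber feet; origin at the centre of its underside, z up. On its top a panel slides along y between two rails and shuts by moving to +y, against a stop bar at y = +133 mm; the well with a plate under the panel lies in the +y half.
- panel (a joint): how far the panel still stands open, m: 0 shut, up to 0.075 open (panel shifted toward the housing's -y). It starts 0.03 to 0.07 open, has about 4 N of sliding friction and stays where it is left.
- cam (a joint): turn of the fastener, rad: 0 unlocked (slot along the housing's y), growing clockwise seen from above to the stop at 1.571 locked (slot along the housing's x, pointing at the two small raised bars on the panel). It starts between 0 and 0.3, takes about 0.06 N m and stays where it is left.
- cam_slot (a point): centre of the round dark fastener (100 mm across, flush inside the ring), on its axis in its top face, 86.5 mm above the desk; its y axis runs along the slot. The slot crosses the whole fastener: 40 mm wide, 100 mm long, ended by the ring, 18 mm deep. Its upright side walls turn the fastener. It rides on the panel.
- oil_bottle: small brown glass bottle, 29 mm diameter, 62 mm tall, standing loose on the white top of the chamber near its -y end; origin at the centre of its underside, z up
- petri: petri dish, 60 mm diameter, 16 mm high, lying on the desk just past the +y end of the chamber; origin at the centre of its underside
- tape: roll of tan tape, 104 mm across, 25 mm high, lying on the desk to the left; origin at the centre of its underside
- panel_mid (a point): centre of the flat aluminium panel's top face, 150 (x) x 164 (y) mm, 67 mm above the desk; axes as the housing's; at the housing's y = +50 mm when shut. On it, round this point, stands a fixed ring 100 mm inside and 118 mm outside diameter, top 87 mm above the desk, which can be pushed from inside or outside to slide the panel.
There are look-alikes about, which are no part of the job. Leave any blue or orange look-alike of the oil_bottle alone.

How it is judged (in metres and radians):
On the way, in this order (a step that is already met when the one before it is completed fails the run):
1. the panel is pushed fully shut (within 3 mm) (value of joint panel below 0.003 m), for 0.1 s.
2. with the panel shut, the fastener is turned to its locked stop (within 7 degrees) (value of joint cam above 1.45 rad and value of joint panel below 0.004 m), for 0.2 s.
At the end, for the whole second after the job is handed in: The panel is shut to within 4 mm, the fastener stands within 7 degrees of its locked stop, the chamber stands level within 20 mm of where it was, the bottle is upright on it and, like the petri dish and the tape, within 25 mm of where it was (all of step 2 and distance of housing from where it was at the start of the episode below 0.02 m and angle between housing's own z axis and vertical below 0.03 rad and linear speed of housing below 0.01 m/s and angle between oil_bottle's own z axis and vertical below 0.1 rad and distance of each of oil_bottle, petri, tape from where it was at the start of the episode below 0.025 m); the robot touches nothing.
It fails at once if the chamber is shoved more than 20 mm or lifted (distance of housing from where it was at the start of the episode above 0.02 m or angle between housing's own z axis and vertical above 0.06 rad).
It fails at once if the bottle, the petri dish or the tape is knocked, lifted or carried away (distance of any of oil_bottle, petri, tape from where it was at the start of the episode above 0.025 m or angle between oil_bottle's own z axis and vertical above 0.5 rad).
It also fails if it takes over 45 s, if anything falls off the work surface, if the arm or the gripper's body presses on something with over 40 N, if the wrist force passes 120 N, or if a joint passes its speed limit or range.

ROBOT

A 6-joint arm with a two-finger parallel gripper is mounted at the origin on a cart in front of the work surface, level with it; the furniture and walls round the work are solid. World frame = base frame: x ahead of the robot, y to its left, z up, the work surface at z = 0. Lengths are in mm, angles in rad, forces in N, time in s.
With the tool pointing down it reaches from about 275 to 1000 mm from the base axis. Payload 8.4 kg.
Tool frame: the origin (TCP) lies between the finger pads; the fingertips stand r.finger_overhang ahead of it and the grasp point (between the pads) is the TCP (r.finger_overhang is the distance from the TCP to the fingertips, in mm); z points along the fingers, y is the line along which they close (so a half turn about z gives the same grasp; the last joint's range is limited). The gripper opens to 85 mm and grips with 20 to 120 N. Pads are 22 mm wide; open, the fingers measure 114 mm over their backs; the gripper's body (76 mm by 85 mm) begins 54 mm behind the grasp point. The pads swing forward as they close: fully open they stand 13 mm farther back than shut.
Start: joints at [-1.278, 0.353, 1.633, -0, 1.155, -0.002], TCP at [181.591, -598.041, 250.281] pointing down, gripper open.
Joint ranges: [-2.63, 2.63], [-0.92, 2.1], [0.06, 2.66], [-1.3, 4.44], [0, 2.69], [-3.02, 3.02]. Speed limits (rad/s): [2.22, 2.22, 2.79, 3.14, 3.14, 3.14].

INTERFACE

Orientations are given as [roll, pitch, yaw] about the fixed x, y, z axes, in that order (R = Rz(yaw) Ry(pitch) Rx(roll)).
In Python, from rig import r, cams, sign_off gives the robot as it stands.
- The arm moves only by the shell command python3 -m crank 'ROWS' [FORCE]. ROWS is JSON, a list of rows, each a list of 7 numbers: the shift along the tool's x, y, z in m, then the turn, a rotation vector about the tool's x, y, z in rad, then the closure, from 0 (fully open) to 1 (shut). In form: [[dx, dy, dz, ax, ay, az, gripper], ...]. A call has 1 to 5 rows; each row is the pose to reach, as a shift and turn from the pose commanded when the call began, along the tool's axes at that moment; what a row does not reach only later rows make up. A row lasts 1/10 s, in which the tool goes at most 50 mm and 8.59 degrees, less where a joint would pass 70% of its speed; a pose out of reach is approached as far as the arm can. A call with a gripper value outside its range is refused whole. The fingers move at their own pace and stop on an object; FORCE is the grip in N (left out, the last holds). Time passes only in rows, so rows that repeat a pose let the fingers close. It gives the time, the measured TCP pose, the force, the opening and the grip force at its end, in the units of the state.
- r.sense(): the state, without advancing time (a new reading comes with each control period).
- cams.grab_frame(name): name is "side" or "top" or "wrist"; returns a dict with "image" (400x640x3 uint8, red, green, blue), "fx", "fy", "cx", "cy" (pixels), "D" ([k1, k2, p1, p2, k3] as OpenCV has them; the pictures are not rectified), "position" and "orientation" of the camera in the world. Camera axes: x right, y down, z forward; pixel columns grow to the right and rows downward; lengths in mm; the calibration is good to about 2 mm. A picture is of the moment at which its call begins. There is no depth.
- sign_off(): hands the job in; it is judged then, once.
The state is a dict: "clock": time; "qpos": joint angles; "qvel": joint speeds; "joint_efforts": joint torques, N m; "eef_pos": TCP position; "tcp_rot": TCP orientation; "contact_force": force on the tool from outside, world axes, zero at the start; "wrist_torque": the same for the moment, N m; "opening": opening from 0.0 (shut) to 1.0 (fully open); "grasp_force": force on a finger pad.
Only numpy, scipy, OpenCV 4.12 (cv2) and the standard library are available. Lean on these libraries where they do the work, as an engineer would, in place of code of your own. Each camera call takes 0.05 s, during which the arm holds its last target. There are 200 camera calls.

## Working session

There is one attempt and no reset: what is moved stays moved. The work goes in short steps, Python scripts to look and compute and a shell command to move; the robot and the scene stay as the last step left them, time stands still between calls to the robot, and variables do not carry over. Pictures are saved under pics/ and viewed, at most 10 in all, crops included, and the job is handed in when it is done.

```bash
ls; mkdir -p pics; python3 - <<'E'
from rig import r,cams
import cv2
for n in ["side","top"]:
    f=cams.grab_frame(n); cv2.imwrite(f"pics/{n}0.png",f["image"][:,:,::-1])
    print(n,{k:v for k,v in f.items() if k!="image"})
print(r.sense(), r.finger_overhang)
E
```

```text
pics
side {'fx': 378.9420014144564, 'fy': 378.9420014144564, 'cx': 321.32275861288133, 'cy': 197.73867999035312, 'D': array([0.01251467, 0.        , 0.        , 0.        , 0.        ]), 'position': array([ 485.96128374, -784.7052944 ,  460.28602372]), 'orientation': array([-1.96026917,  0.0187047 , -0.06835638])}
top {'fx': 429.5018379451487, 'fy': 429.5018379451487, 'cx': 319.06959022276936, 'cy': 199.08438175453927, 'D': array([0.03970815, 0.        , 0.        , 0.        , 0.        ]), 'position': array([ 468.92405481,  168.16798201, 1278.33260092]), 'orientation': array([-3.06491142, -0.02790644, -1.5452641 ])}
{'clock': 0.1, 'qpos': array([-1.27839864e+00,  3.53598078e-01,  1.63406176e+00,  1.13503093e-05,
        1.15519845e+00, -2.38296185e-03]), 'qvel': array([-0.00194284, -0.00408668, -0.00123869, -0.00132676,  0.00081819,
        0.00033383]), 'joint_efforts': array([ 1.54629101e-04, -6.06355906e+01, -3.42817926e+01, -5.08963069e-05,
        3.97556156e-03, -2.78687239e-06]), 'eef_pos': array([ 181.47781763, -597.64904752,  249.62390016]), 'tcp_rot': array([-3.14032705e+00, -1.33942250e-05,  2.94776049e-01]), 'contact_force': array([-0.23202311, -0.36560308, -0.14482873]), 'wrist_torque': array([ 0.00204558,  0.06595575, -0.07799624]), 'grasp_force': 0.0, 'opening': 1.0023760616315411} 19.0
```

View pics/top0.png

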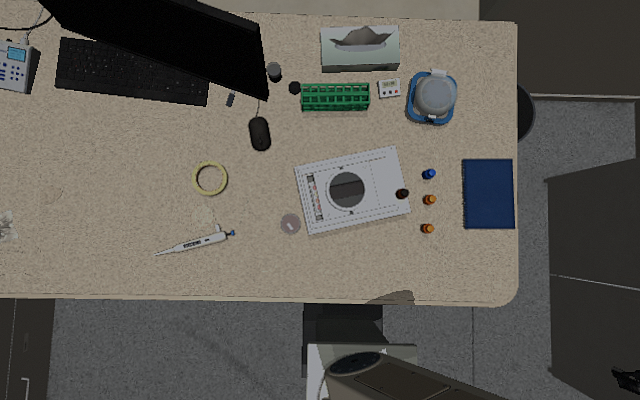

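View pics/side0.png

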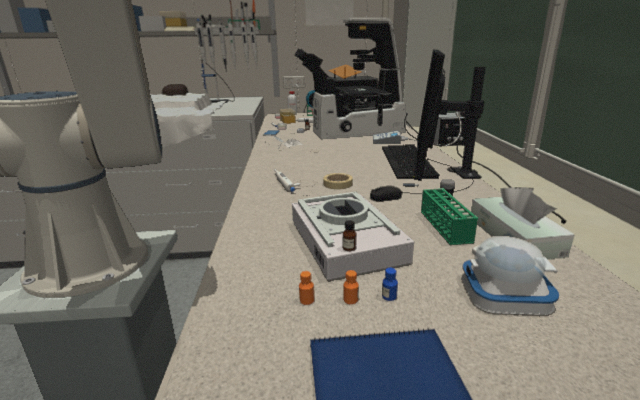

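The top view shows the chamber near px (352,190) with +y pointing left. The ring is at about (347,189), the brown bottle at (402,194), the petri dish at (290,223) and the tape at (209,178). The side view agrees. I'll enlarge the chamber next.

```bash
cat > h.py <<'E'
import numpy as np, cv2
from scipy.spatial.transform import Rotation as R
def px2w(f,uv,z):
    K=np.array([[f["fx"],0,f["cx"]],[0,f["fy"],f["cy"]],[0,0,1]])
    p=cv2.undistortPoints(np.array(uv,float).reshape(-1,1,2),K,f["D"]).reshape(-1,2)
    d=R.from_euler("xyz",f["orientation"]).apply(np.c_[p,np.ones(len(p))])
    o=f["position"]; return o+d*((z-o[2])/d[:,2])[:,None]
def w2px(f,P):
    K=np.array([[f["fx"],0,f["cx"]],[0,f["fy"],f["cy"]],[0,0,1]])
    q=R.from_euler("xyz",f["orientation"]).inv().apply(np.array(P,float)-f["position"])
    return cv2.projectPoints(q,np.zeros(3),np.zeros(3),K,f["D"])[0].reshape(-1,2)
E
python3 - <<'E'
from rig import r,cams
import cv2
f=cams.grab_frame("top"); im=f["image"][140:240,285:420,::-1]
cv2.imwrite("pics/crop1.png",cv2.resize(im,None,fx=5.9,fy=5.9,interpolation=cv2.INTER_CUBIC))
E
```

```text
(no output)
```

View pics/crop1.png

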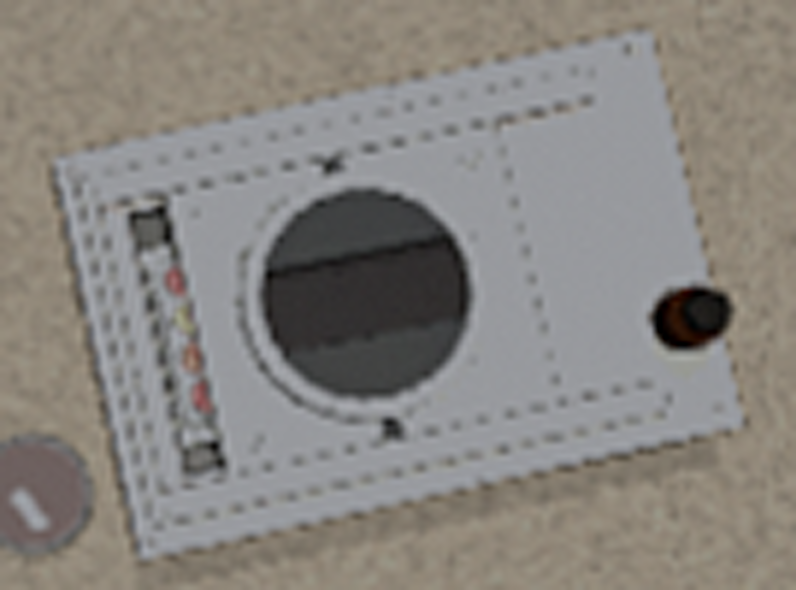

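The crop shows the housing corners at (55,158), (652,32), (742,428) and (142,558). The fastener centre is at (366,294), the slot's upper wall runs (268,272) to (450,238), the bottle base is near (682,325), and the petri dish is at (40,495).

```bash
python3 - <<'E'
from rig import r,cams
from h import *
f=cams.grab_frame("top")
c=lambda *p:[(285+(x+.5)/5.9-.5,140+(y+.5)/5.9-.5) for x,y in p]
H=px2w(f,c((55,158),(652,32),(742,428),(142,558)),60); print(H.round(1))
ctr=H.mean(0); 
yd=(H[0]+H[3]-H[1]-H[2])[:2]; xd=(H[0]+H[1]-H[2]-H[3])[:2]
print("sz",np.linalg.norm(yd)/2,np.linalg.norm(xd)/2)
a=np.arctan2(yd[1],yd[0])-np.pi/2; b=np.arctan2(xd[1],xd[0]); print("yaw",a,b)
th=(a+b)/2; M=np.array([[np.cos(th),np.sin(th)],[-np.sin(th),np.cos(th)]])
F=px2w(f,c((366,294)),87)[0]; print("ctr",ctr,"fast",F,"in housing",M@(F-ctr)[:2])
s=px2w(f,c((268,272),(450,238)),87); d=(s[0]-s[1])[:2]; print("slot dir",np.arctan2(d[1],d[0])-np.pi/2)
print("edge",[M@(p-ctr)[:2] for p in px2w(f,c((498,122),(558,385)),67)])
B=px2w(f,c((682,325)),60)[0];P=px2w(f,c((40,495)),8)[0]; print("bottle",B,M@(B-ctr)[:2],"petri",P,M@(P-ctr)[:2])
print("tape",px2w(f,[(209,178)],20))
E
```

```text
[[ 655.1  210.8   60. ]
 [ 725.8  -78.6   60. ]
 [ 533.3 -124.6   60. ]
 [ 463.2  163.5   60. ]]
sz 297.23330607408684 197.78277725232778
yaw 0.23901859485772903 0.23841484128911297
ctr [594.36500321  42.76169826  60.        ] fast [590.5110263   61.02620618  87.        ] in housing [ 0.57406456 18.65786262]
slot dir 0.21369485045880787
edge [array([ 70.43000095, -64.25368299]), array([-60.09219565, -64.45788547])]
bottle [582.48244866 -95.03948246  60.        ] [ -44.12949804 -131.0837439 ] petri [493.04809124 215.06010007   8.        ] [-57.70280977 191.36938538]
tape [[619.36844999 458.69752909  20.        ]]
```

```bash
python3 -m crank '[[0.034,-0.03,0,0,0,0.02,1],[0.068,-0.06,0,0,0,0.04,1],[0.102,-0.09,0,0,0,0.056,1],[0.136,-0.12,0,0,0,0.056,1],[0.17,-0.15,0,0,0,0.056,1]]'; cat >> h.py <<'E'
HC=np.array([594.4,42.8]);TH=0.2387
def state(tgt=None):
    from rig import r
    s=r.sense(); Rt=R.from_euler("xyz",s["tcp_rot"]); p=s["eef_pos"]
    M=np.array([[np.cos(TH),np.sin(TH)],[-np.sin(TH),np.cos(TH)]])
    print("t",s["clock"],"p",p.round(1),"housing",(M@(p[:2]-HC)).round(1),"yaw-TH",round(s["tcp_rot"][2]-TH,3),"F hous",(M@s["contact_force"][:2]).round(1),s["contact_force"][2].round(1),"open",round(s["opening"],2))
    if tgt is not None:
        w=np.r_[HC+M.T@np.array(tgt[:2]),tgt[2]]; print("shift mm",Rt.inv().apply(w-p).round(1))
E
python3 -c "
from h import *; state((0.6,18.7,200))"
```

```text
clock: 0.7
eef_pos: [301.2, -403.5, 250.2]
tcp_rot: [3.142, -0.0, 0.238]
contact_force: [1.1, -0.2, 0.2]
opening: 0.143
grasp_force: 0.0
t 0.7 p [ 301.2 -403.5  250.2] housing [-390.4 -364.3] yaw-TH -0.0 F hous [ 1.  -0.4] 0.2 open 0.14
shift mm [ 390.9 -383.2   50.3]
```

```bash
python3 -m crank '[[0.034,-0.033,0,0,0,0,1],[0.068,-0.066,0,0,0,0,1],[0.102,-0.1,0,0,0,0,1],[0.136,-0.133,0,0,0,0,1],[0.17,-0.166,0,0,0,0,1]]' >/dev/null;  python3 -m crank '[[0.034,-0.033,0,0,0,0,1],[0.068,-0.066,0,0,0,0,1],[0.102,-0.1,0,0,0,0,1],[0.136,-0.133,0,0,0,0,1],[0.17,-0.166,0,0,0,0,1]]'; python3 -c "
from h import *; state((0.6,18.7,200))"
```

```text
clock: 1.7
eef_pos: [553.2, -0.2, 250.3]
tcp_rot: [3.141, -0.0, 0.239]
contact_force: [0.9, -0.4, 0.4]
opening: 0.002
grasp_force: 0.0
t 1.7 p [ 5.532e+02 -2.000e-01  2.503e+02] housing [-50.2 -32. ] yaw-TH 0.0 F hous [ 0.8 -0.6] 0.4 open 0.0
shift mm [ 50.8 -50.7  50.3]
```

```bash
python3 -m crank '[[0.025,-0.025,0.02,0,0,0,1],[0.051,-0.051,0.05,0,0,0,1],[0.051,-0.051,0.05,0,0,0,1],[0.051,-0.051,0.05,0,0,0,1]]'>/dev/null; python3 -c "
from h import *; state((0.6,18.7,130))
from rig import cams
f=cams.grab_frame('wrist');print(f['position'],f['orientation'])
cv2.imwrite('pics/w1.png',f['image'][:,:,::-1])
P=[(590.5,61,87)]; print(w2px(f,P))
s=np.arange(0,6.3,.785); print(w2px(f,np.c_[590.5+50*np.cos(s),61+50*np.sin(s),87+0*s]).round())
"
```

```text
t 2.1 p [589.4  60.  199.2] housing [-0.8 17.9] yaw-TH 0.002 F hous [-0.9 -0.5] 0.2 open -0.0
shift mm [ 1.5 -0.8 69.2]
[667.06135136  80.13110978 322.50897537] [ 2.82467475e+00  2.79394849e-04 -1.32966408e+00]
[[314.86300952 199.25670819]]
[[331. 138.]
 [281. 146.]
 [253. 185.]
 [263. 229.]
 [301. 253.]
 [345. 247.]
 [374. 213.]
 [370. 168.]
 [331. 138.]]
```

View pics/w1.png

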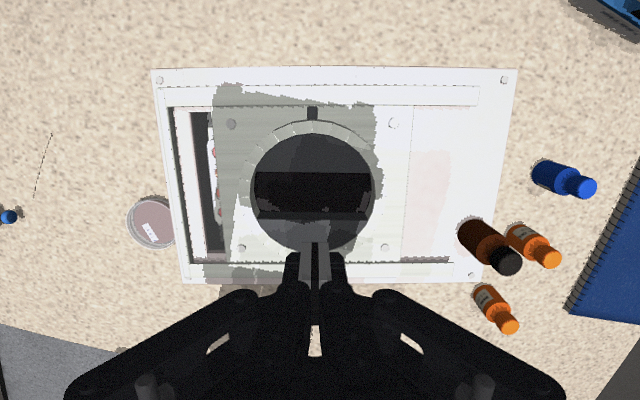

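The wrist view shows the circle at about columns 250–376 and rows 133–253, so its centre is near (313,194), within about 3 mm of my prediction. The slot's upper wall is at row 172 and its lower wall at about row 217. I'll shift +3 mm in x and go down.

```bash
python3 -m crank '[[0.003,0,0.04,0,0,0,1],[0.003,0,0.075,0,0,0,1],[0.003,0,0.09,0,0,0,1],[0.003,0,0.097,0,0,0,1],[0.003,0,0.104,0,0,0,1]]'>/dev/null; python3 -m crank '[[0,0,0,0,0,0,1],[0,0,0,0,0,0,1]]' >/dev/null; python3 -c "
from h import *; state((2,18.7,95))"
```

```text
t 2.85 p [593.7  60.2  97.4] housing [ 3.4 17.1] yaw-TH 0.0 F hous [0.6 0. ] 0.4 open 0.0
shift mm [-1.4 -1.6  2.4]
```

```bash
python3 -m crank '[[0,0,0.004,0,0,0,1],[0,-0.01,0.004,0,0,0,1],[0,-0.02,0.004,0,0,0,1],[0,-0.03,0.004,0,0,0,1],[0,-0.038,0.004,0,0,0,1]]'>/dev/null; python3 -c "
from h import *; state()"; python3 -m crank '[[0,-0.004,0,0,0,0,1],[0,-0.008,0,0,0,0,1],[0,-0.012,0,0,0,0,1],[0,-0.016,0,0,0,0,1],[0,-0.02,0,0,0,0,1]]'>/dev/null; python3 -c "
from h import *; state()"
```

```text
t 3.35 p [583.6  98.4  92.4] housing [ 2.7 56.5] yaw-TH 0.001 F hous [-0.4 -9.3] 0.2 open -0.0
t 3.85 p [579.1 116.6  92.3] housing [ 2.5 75.3] yaw-TH -0.0 F hous [-0.9 -4.8] 0.6 open -0.0
```

```bash
python3 -m crank '[[0,-0.002,0,0,0,0,1],[0,-0.004,0,0,0,0,1],[0,-0.006,0,0,0,0,1],[0,-0.006,0,0,0,0,1]]'>/dev/null; python3 -c "
from h import *; state()";  python3 -m crank '[[0,-0.001,0,0,0,0,1],[0,-0.002,0,0,0,0,1],[0,-0.003,0,0,0,0,1],[0,-0.003,0,0,0,0,1]]'>/dev/null; python3 -c "
from h import *; state()"
```

```text
t 4.25 p [577.6 122.7  92.3] housing [ 2.6 81.6] yaw-TH 0.0 F hous [-1.3 -2.2] 1.3 open 0.0
t 4.65 p [577.  125.4  92.3] housing [ 2.6 84.4] yaw-TH 0.0 F hous [-1.7 -2.3] 1.4 open 0.0
```

```bash
for i in 1 2 ; do python3 -m crank '[[0,-0.0005,0,0,0,0,1],[0,-0.001,0,0,0,0,1],[0,-0.0015,0,0,0,0,1],[0,-0.002,0,0,0,0,1]]'>/dev/null; python3 -c "
from h import *; state()"; done
```

```text
t 5.05 p [576.5 127.2  92.2] housing [ 2.6 86.3] yaw-TH 0.0 F hous [-1.3 -3.5] 2.1 open -0.0
t 5.45 p [576.1 128.8  92.3] housing [ 2.6 87.9] yaw-TH 0.0 F hous [-1.7 -8.7] 1.1 open 0.0
```

```bash
python3 -m crank '[[0,-0.0005,0,0,0,0,1],[0,-0.001,0,0,0,0,1],[0,-0.001,0,0,0,0,1]]'>/dev/null; python3 -c "
from h import *; state()
from rig import cams
f=cams.grab_frame('wrist');cv2.imwrite('pics/w2.png',f['image'][:,:,::-1])"
```

```text
t 5.75 p [576.  129.   92.3] housing [ 2.5 88. ] yaw-TH 0.001 F hous [ -2.  -11.5] 2.1 open 0.0
```

View pics/w2.png

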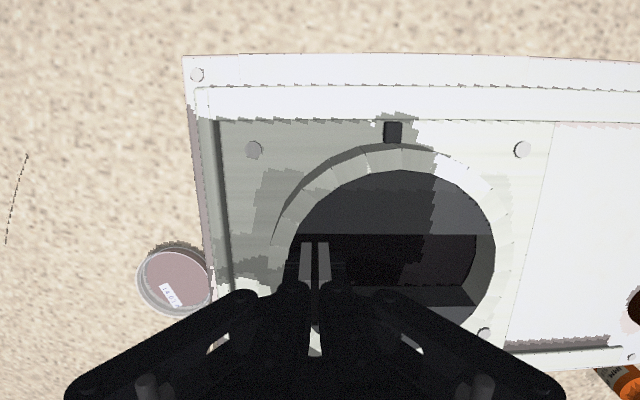

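The view shows the panel shut, with its edge at the stop bar near column 215. The force rose with no further motion, so it is on the stop. Next I'll move to the slot's -y end. Turning from there toward -x presses the panel in the shut direction.

```bash
python3 -m crank '[[-0.001,0.02,0,0,0,0,1],[-0.001,0.045,0,0,0,0,1],[-0.001,0.067,0,0,0,0,1],[-0.001,0.067,0,0,0,0,1],[-0.001,0.067,0,0,0,0,1]]'>/dev/null; python3 -c "
from h import *; state((1.5,22,92))"; python3 -m crank '[[-0.003,0,0,0,0,0,1],[-0.006,0,0,0,0,0,1],[-0.009,0,0,0,0,0,1],[-0.009,0,0,0,0,0,1]]'>/dev/null; python3 -c "
from h import *; state((-7.5,22,92))"
```

```text
t 6.3 p [590.9  65.2  92.3] housing [ 1.9 22.6] yaw-TH -0.001 F hous [-0.2  0.3] 0.5 open -0.0
shift mm [-0.4  0.6  0.2]
t 6.7 p [581.7  63.2  92.4] housing [-7.5 22.9] yaw-TH 0.001 F hous [1.  0.3] 0.1 open -0.0
shift mm [-0.   0.9  0.4]
```

```bash
for i in 1; do python3 -m crank '[[-0.0033,-0.0013,0,0,0,0.12,1],[-0.0064,-0.0029,0,0,0,0.24,1],[-0.0093,-0.005,0,0,0,0.36,1],[-0.0119,-0.0073,0,0,0,0.48,1],[-0.0142,-0.01,0,0,0,0.6,1]]'>/dev/null; python3 -c "
from h import *; state()"; done
```

```text
t 7.2 p [566.1  69.   92.5] housing [-21.3  32.2] yaw-TH -0.605 F hous [ 0.8 -1.2] 1.0 open 0.01
```

```bash
python3 -m crank '[[-0.0033,-0.0013,0,0,0,0.12,1],[-0.0064,-0.0029,0,0,0,0.24,1],[-0.0093,-0.005,0,0,0,0.36,1],[-0.0119,-0.0073,0,0,0,0.48,1],[-0.0142,-0.01,0,0,0,0.6,1]]'>/dev/null; python3 -c "
from h import *; state()"; python3 -m crank '[[-0.0033,-0.0013,0,0,0,0.12,1],[-0.0064,-0.0029,0,0,0,0.24,1],[-0.0093,-0.005,0,0,0,0.36,1],[-0.0093,-0.005,0,0,0,0.36,1]]'>/dev/null; python3 -c "
from h import *; state()
from rig import cams
f=cams.grab_frame('wrist');cv2.imwrite('pics/w3.png',f['image'][:,:,::-1])"
```

```text
t 7.7 p [556.   83.3  92.4] housing [-27.8  48.5] yaw-TH -1.204 F hous [-0.  -1.4] 1.1 open 0.0
t 8.1 p [555.5  88.2  92.2] housing [-27.   53.3] yaw-TH -1.55 F hous [0.8 0.2] 0.4 open -0.0
```

View pics/w3.png

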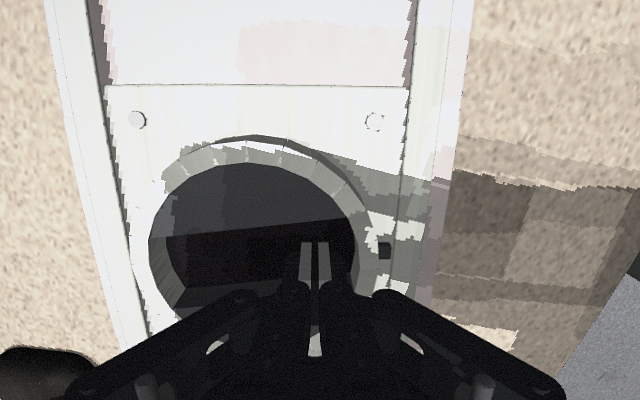

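The view shows the fastener most of the way round. The slot's upper wall runs (165,237) to (350,218), so it is still some degrees short of the index bar at (385,250). I'll hold and check the pose.

```bash
python3 -m crank '[[0,0,0,0,0,0,1],[0,0,0,0,0,0,1]]'>/dev/null; python3 -c "
from h import *; state((-26.5,59,92))"
```

```text
t 8.35 p [555.6  88.4  92.1] housing [-27.   53.4] yaw-TH -1.551 F hous [-0.3  0.4] -0.5 open 0.0
shift mm [-5.5 -0.6  0.2]
```

```bash
python3 -m crank '[[-0.002,0,0,0,0,0,1],[-0.004,0,0,0,0,0,1],[-0.0055,0,0,0,0,0,1],[-0.0055,0,0,0,0,0,1]]'>/dev/null; python3 -c "
from h import *; state()";  python3 -m crank '[[-0.001,0,0,0,0,0,1],[-0.002,0,0,0,0,0,1],[-0.002,0,0,0,0,0,1]]'>/dev/null; python3 -c "
from h import *; state()"
```

```text
t 8.75 p [554.8  92.3  92.3] housing [-26.8  57.5] yaw-TH -1.549 F hous [ 2.2 -1.5] -0.3 open -0.0
t 9.05 p [554.2  93.7  92.3] housing [-27.1  59. ] yaw-TH -1.548 F hous [ 2.6 -3.3] 0.2 open -0.0
```

```bash
for i in 1 2; do python3 -m crank '[[-0.0007,0,0,0,0,0,1],[-0.0015,0,0,0,0,0,1],[-0.0015,0,0,0,0,0,1]]'>/dev/null; python3 -c "
from h import *; state()"; done;python3 -c "
from h import *
from rig import cams
f=cams.grab_frame('wrist');cv2.imwrite('pics/w4.png',f['image'][:,:,::-1])"
```

```text
t 9.35 p [554.   94.7  92.3] housing [-27.  60.] yaw-TH -1.547 F hous [ 3.1 -4.8] -0.8 open -0.0
t 9.65 p [554.   94.9  92.3] housing [-26.9  60.1] yaw-TH -1.546 F hous [  3.4 -11.4] -0.5 open -0.0
```

View pics/w4.png

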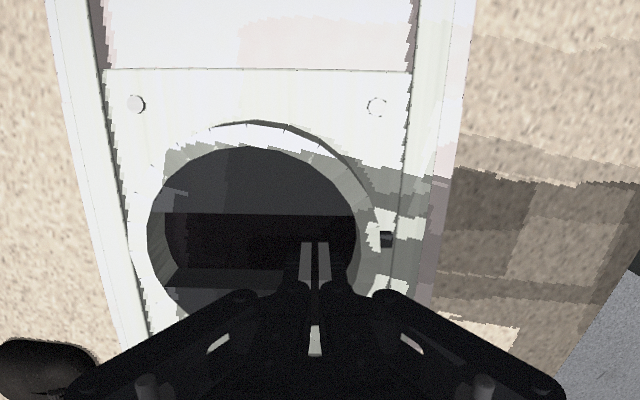

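The slot now runs parallel to the panel edge: its upper wall is level at row 212 and points at the index bar at (385,240). The force rose to 11 N with no further motion, so the fastener is at its stop. I'll back off and lift.

```bash
python3 -m crank '[[0.004,0,0,0,0,0,1],[0.008,0,0,0,0,0,1],[0.008,0,-0.01,0,0,0,1],[0.008,0,-0.04,0,0,0,1],[0.008,0,-0.08,0,0,0,1]]'>/dev/null; python3 -m crank '[[0,0,-0.03,0,0,0,1],[0,0,-0.06,0,0,0,1],[-0.04,0.02,-0.08,0,0,0,1],[-0.08,0.05,-0.08,0,0,0,1],[-0.12,0.08,-0.08,0,0,0,1]]'>/dev/null;python3 -m crank '[[-0.04,0.03,0,0,0,0,1],[-0.08,0.06,0,0,0,0,1],[-0.12,0.09,0,0,0,0,1],[-0.12,0.09,0,0,0,0,1]]'>/dev/null; python3 -c "
from h import *; state()
from rig import cams
f=cams.grab_frame('top');cv2.imwrite('pics/top2.png',cv2.resize(f['image'][140:240,285:420,::-1],None,fx=5.9,fy=5.9,interpolation=cv2.INTER_CUBIC))"
```

```text
t 11.1 p [368.2 161.4 248.4] housing [-191.8  168.7] yaw-TH -1.457 F hous [-0.1 -0.4] 0.3 open 0.0
```

View pics/top2.png

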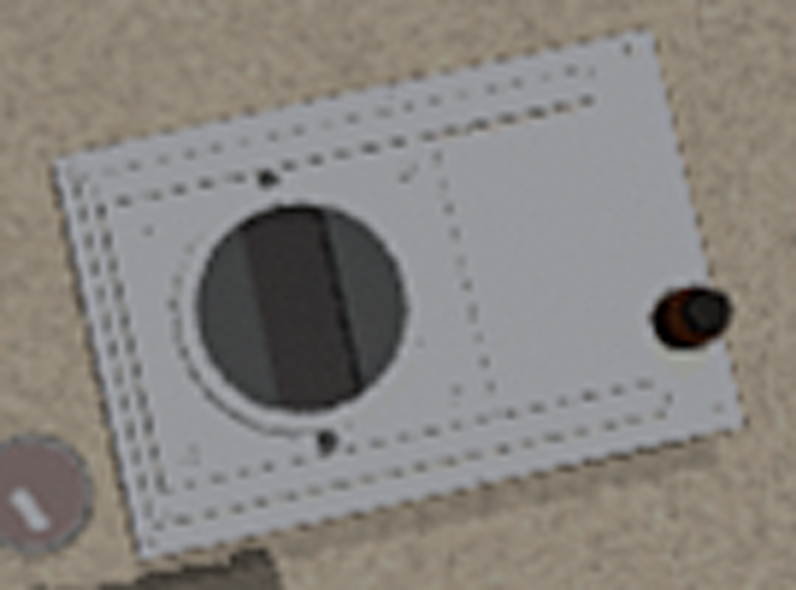

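The top view shows the slot pointing at the two index bars at (266,178) and (327,440). The panel's gap is closed, with the fastener now at (302,308). The housing, bottle and petri dish haven't moved, and the arm is clear.

```bash
python3 -c "
from rig import sign_off; print(sign_off())"
```

```text
the job is handed in; nothing more can be done
None
```

The panel is pushed shut against its stop and the fastener is turned clockwise to its locked stop; the final top view showed the chamber, bottle and petri dish unmoved, I did not re-check the tape after moving, and the job is handed in with no verdict returned.

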